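Prop up the folding dispensing shelf and load the ordered jars

TASK

Swing the folding shelf's spring-loaded prop leg over until it snaps past centre against its stop and the shelf stands level on it by itself, then hang the white jar frame on the shelf's two pins, through both holes and fully down, cells to the front. The card on the orange board shows today's colour: stand every small jar with a lid of that colour upright in the frame, one to a cell, and put all the small jars of the other colour in the yellow basket. Leave everything else on the bench where it is, undisturbed.

Things in the scene. Friction and masses are not known exactly. Their poses are not given: they have to be found in the camera images.
- stand: grey steel base of the folding shelf, 200 x 236 mm, 12 mm thick, fixed to the bench, its place and yaw vary. Origin at the centre of its underside; x points from the open front edge of the shelf to the hinge at the back, y to its left
- deck: aluminium shelf board, 158 deep x 200 wide x 10 mm, with two pins near its back. Hinged at its back edge: folded, its front droops by about 0.28 rad; on the locked leg it is level, its top 96 mm above the bench. Origin on the hinge line, mid-thickness (5 mm under the top); the board runs from 2 to 160 mm from there towards its -x
- prop_leg (a joint): angle of the spring-loaded prop leg: 0 folded to the front, 1.31 upright (over-centre), 1.55 at its stop, locked. A 65 mm U-bail under the board, turning about an axis along the stand's y, at x -20 mm, z 18 mm in the stand's frame. Below 1.31 the spring throws it back when let go (about 7 N at the grip); beyond, it pulls it on to the stop. Swinging it lifts the board
- prop_grip (a point): middle of the leg's red grip rod, 12 mm thick, 60 mm long, along the stand's y on its -y side, 50 mm of it clear of the base. In the stand's frame: folded at x -83, y -150, z 35 mm (15 degrees above level from the leg's axis); locked at x -4, z 81 mm. It moves on an arc of 65 mm radius about the leg's axis, up and towards +x; it may turn between the fingers
- pin0 (a point): foot of the left (+y) pin, on the board's top face. Pins are 10 mm thick, 24 mm tall, the top 8 mm tapered to 4 mm, 160 mm apart, 50 mm in front of the hinge line
- pin1 (a point): foot of the right (-y) pin, like pin0
- jar_frame: loose white jar frame 108 x 200 x 14 mm, 250 g. Origin at the underside below the middle of its black handle bar: 14 mm thick (x), 60 mm long (y), top 60 mm up. Through holes 14 mm wide at y +80 (for pin0) and -80 mm (for pin1). Square cells 56 mm inside, open below, centred at x -58, y +64, 0, -64 mm. Hung, its axes lie along the stand's, cells to the front
- green0: small white ointment jar with a green screw lid, 46 mm across, 50 mm tall, about 80 g (the lid is the top 19 mm and the widest part). Origin at the centre of its underside, z up. May be absent.
- green1: small white ointment jar with a green screw lid, 46 mm across, 50 mm tall, about 80 g (the lid is the top 19 mm and the widest part). Origin at the centre of its underside, z up. May be absent.
- green2: small white ointment jar with a green screw lid, 46 mm across, 50 mm tall, about 80 g (the lid is the top 19 mm and the widest part). Origin at the centre of its underside, z up. May be absent.
- blue0: small white ointment jar with a blue screw lid, 46 mm across, 50 mm tall, about 80 g (the lid is the top 19 mm and the widest part). Origin at the centre of its underside, z up. May be absent.
- blue1: small white ointment jar with a blue screw lid, 46 mm across, 50 mm tall, about 80 g (the lid is the top 19 mm and the widest part). Origin at the centre of its underside, z up. May be absent.
- blue2: small white ointment jar with a blue screw lid, 46 mm across, 50 mm tall, about 80 g (the lid is the top 19 mm and the widest part). Origin at the centre of its underside, z up. May be absent.
- basket: yellow open basket fixed to the bench, 210 mm long (its x) x 150 mm wide, 45 mm tall, walls 4 mm and rim 8 mm, inner floor 5 mm up. Origin at the centre of its underside. It stands at one side of the bench, the jar frame at the other; which is which varies
- order_board: orange board, 130 x 110 mm with a steel clip, fixed at the back of the bench; the card lying on it is today's order. Origin at the centre of its underside
- card_green: green card 85 x 60 mm, 3 mm thick, lying either on the orange board or in a shallow grey tray beside it; the card in the grey tray is of an old order and does not count (fixed)
- card_blue: blue card, likewise, in the other of the two places
- amber_vial: bystander: small amber bottle 30 mm across, 55 mm tall, to the left of the shelf
- spatula: bystander: spatula 180 mm long, lying close before the robot
- calculator: bystander: black calculator 130 x 75 mm lying close before the robot
- mortar: bystander: white bowl 90 mm across
- pill_vial: bystander: small amber bottle with a white cap, 26 mm across, 50 mm tall, among the jars and the board at the back

How it is judged:
By the outcome, as a careful person would: the job done as asked, in the order asked, and still so for the second after the job is handed in, with the robot touching nothing.
Of green0, green1, green2, blue0, blue1, blue2 only 4 to 6 are there at a start; the rules pass over those that are not, and their reading is None.
At some moment in a run one of green0, green1, green2, blue0, blue1, blue2 may be knocked a few centimetres aside while the robot is not near it.
It also fails if it takes over 210 s, if anything falls off the work surface, if the arm or the gripper's body presses on something with over 40 N, if the wrist force passes 120 N, or if a joint passes its speed limit or range.

ROBOT

A 7-joint arm with a two-finger parallel gripper is mounted at the origin on the work surface. World frame = base frame: x ahead of the robot, y to its left, z up, the work surface at z = 0. Lengths are in m, angles in rad, forces in N, time in s.
With the tool pointing down it reaches from about 0.35 to 0.9 m from the base axis. Payload 19.9 kg.
Tool frame: the origin (TCP) lies at the very end of the fingers, on their centre line; the grasp point (between the pads) lies behind it (manip.pinch_z is the z of the grasp point in the tool frame, in m); z points along the fingers, y is the line along which they close (so a half turn about z gives the same grasp; the last joint's range is limited). The gripper opens to 94 mm and grips with 3 to 60 N. Pads are 16 mm wide; open, the fingers measure 119 mm over their backs; the gripper's body (75 mm by 177 mm) begins 78 mm behind the grasp point.
Start: joints at [-1.24, 0.417, -0.01, 1.614, 0.005, 1.111, -0.053], TCP at [0.228, 0.582, 0.205] pointing down, gripper open.
Joint ranges: [-2.81, 2.81], [-0.39, 2.02], [-1.27, 1.25], [0.06, 2.57], [-1.19, 4.33], [0.19, 2], [-2.82, 2.82]. Speed limits (rad/s): [1.89, 1.89, 2.39, 2.39, 3.01, 3.01, 3.01].

INTERFACE

Orientations are given as a rotation vector (axis times angle).
In Python, from station import manip, vision gives the robot as it stands.
- The arm moves only by the tool move_arm, never from a script. Its argument "commands" is a list of rows, each a list of 7 numbers: the shift along the tool's x, y, z in mm, then the turn, a rotation vector about the tool's x, y, z in degrees, then the finger opening in mm, from 0 to 94. A call has 1 to 20 rows; each row shifts and turns the commanded pose from where the row before left it, along the tool's axes as they then stand; what a row does not reach is not made up. A row lasts 1/12 s, in which the tool goes at most 41.7 mm and 7.16 degrees, less where a joint would pass 70% of its speed; a pose out of reach is approached as far as the arm can. A call is refused whole if a number of a shift passes 41.7 or a number of a turn 7.16, either way. A call with a gripper value outside its range is refused whole. The fingers move at their own pace and stop on an object; "newtons" is the grip in N (left out, the last holds). Time passes only in rows, so rows that do not move let the fingers close. It gives the time, the measured TCP pose, the force, the opening and the grip force at its end, in the units of the state.
- manip.observe(): the state, without advancing time (a new reading comes with each control period).
- vision.capture(name): name is "side" or "top"; returns the picture (420x560x3 uint8, red, green, blue); there is no depth.
- vision.get_calibration(name): a dict with "mtx" (3x3 intrinsics, pixels), "k1" (the pictures are not rectified: a ray, as slopes to the right and down, at radius r is drawn at 1 + k1 r^2 times it, then the intrinsics apply), "cam_to_world" (4x4, takes a point from camera to world coordinates). Camera axes: x right, y down, z forward; pixel columns grow to the right and rows downward; lengths in m; the calibration is good to about 2 mm. A picture is of the moment at which its call begins. get_calibration takes no time and is no camera call.
- manip.finish_job(): hands the job in; it is judged then, once.
The state is a dict: "time_s": time; "joints": joint angles; "joint_vel": joint speeds; "tau": joint torques, N m; "ee_pos": TCP position; "eef_rot": TCP orientation; "ft_force": force on the tool from outside, world axes, zero at the start; "ft_torque": the same for the moment, N m; "finger_gap": opening from 0.0 (shut) to 1.0 (fully open); "grasp_force": force on a finger pad.
Only numpy, scipy, OpenCV 4.12 (cv2) and the standard library are available. Lean on these libraries where they do the work, as an engineer would, in place of code of your own. Each camera call takes 0.05 s, during which the arm holds its last target. There are 200 camera calls.

## Working session

There is one attempt and no reset: what is moved stays moved. The work goes in short steps, Python scripts to look and compute and a tool call to move; the robot and the scene stay as the last step left them, time stands still between calls to the robot, and variables do not carry over. Pictures are saved under pics/ and viewed, at most 14 in all, crops included, and the job is handed in when it is done.

Besides the shell and the picture viewer there is one more tool, called after ">>>" in YAML: its name, and indented under it one key for each argument. move_arm: Moves the arm, as the interface text tells. Its arguments: {"type":"object","properties":{"commands":{"type":"array"},"newtons":{"type":"number"}},"required":["commands"]}

```bash
ls; mkdir -p pics; python3 - <<'E'
from station import manip, vision
import cv2
print(manip.observe(), manip.pinch_z)
for n in("side","top"):
    cv2.imwrite(f"pics/{n}0.png",cv2.resize(vision.capture(n)[:,:,::-1],(800,600),interpolation=cv2.INTER_CUBIC)); print(vision.get_calibration(n))
E
```

```text
pics
{'time_s': 0.0, 'joints': array([-1.23954292,  0.41794563, -0.01030914,  1.61418198,  0.00469584,
        1.11072533, -0.05294567]), 'joint_vel': array([ 0.00022781,  0.0002137 , -0.00061351,  0.00083647, -0.00072674,
       -0.00147819, -0.00113736]), 'tau': array([-1.26607796e-03, -8.51261902e+01,  6.38178326e-01, -4.26013792e+01,
       -4.88608901e-02,  1.83938630e-02,  1.94911267e-04]), 'ee_pos': array([0.22747898, 0.58171287, 0.20483968]), 'eef_rot': array([-5.82006548e-01, -3.08706416e+00,  1.92885643e-03]), 'ft_force': array([-0.40482121, -0.44386646, -0.17055517]), 'ft_torque': array([-0.01448804, -0.01514706,  0.0126446 ]), 'grasp_force': 0.0, 'finger_gap': 1.0018984182201327} -0.0188
{'mtx': array([[477.84068839,   0.        , 277.11310771],
       [  0.        , 477.84068839, 215.82024857],
       [  0.        ,   0.        ,   1.        ]]), 'k1': 0.0532467135933671, 'cam_to_world': array([[ 0.84923178, -0.33549661,  0.40773449,  0.08095011],
       [-0.52801222, -0.53532184,  0.65926749, -0.82677378],
       [-0.00291283, -0.7751597 , -0.63175862,  0.85884882],
       [ 0.        ,  0.        ,  0.        ,  1.        ]])}
{'mtx': array([[530.58083004,   0.        , 274.01713432],
       [  0.        , 530.58083004, 199.38331334],
       [  0.        ,   0.        ,   1.        ]]), 'k1': -0.09040997027661439, 'cam_to_world': array([[ 0.02699053, -0.99210188,  0.12249644,  0.39821198],
       [-0.999632  , -0.02645397,  0.00600481, -0.01075059],
       [-0.00271687, -0.12261344, -0.99245079,  1.41096227],
       [ 0.        ,  0.        ,  0.        ,  1.        ]])}
```

View pics/top0.png

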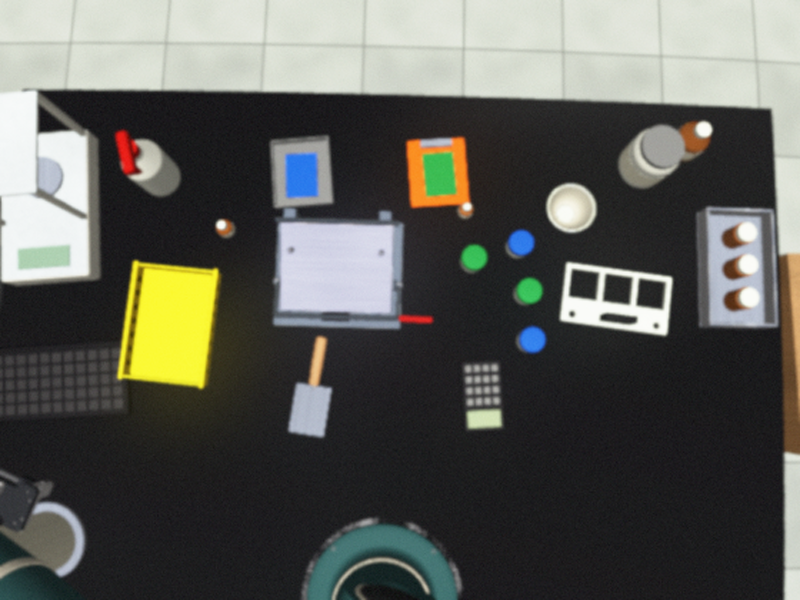

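View pics/side0.png

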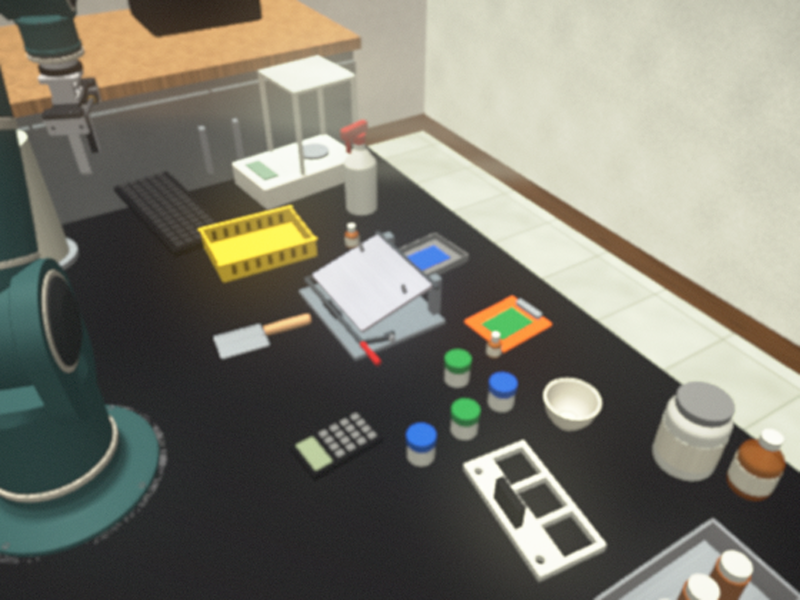

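Green is today's colour (card on the orange board). There are two green jars at (474,258) and (529,291), and two blue at (520,242) and (532,340). The frame is at (616,299) with its cells facing away from the robot, so it needs a half turn. The basket is at (168,325) and the red grip at (415,319).

```bash
cat > h.py <<'E'
import numpy as np, cv2
from station import manip, vision
from scipy.spatial.transform import Rotation as R
def world(n,uv,z):
    c=vision.get_calibration(n);K=c["mtx"];T=c["cam_to_world"]
    d=(np.asarray(uv,float).reshape(-1,2)-K[:2,2])/K[0,0]
    s=d.copy()
    for _ in range(20): s=d/(1+c["k1"]*(s**2).sum(1,keepdims=True))
    r=np.c_[s,np.ones(len(s))]@T[:3,:3].T
    return (T[:3,3]+r*((z-T[2,3])/r[:,2])[:,None])[:,:2]
def proj(n,p):
    c=vision.get_calibration(n);K=c["mtx"];T=c["cam_to_world"]
    q=(np.asarray(p,float).reshape(-1,3)-T[:3,3])@T[:3,:3]
    s=q[:,:2]/q[:,2:]; s=s*(1+c["k1"]*(s**2).sum(1,keepdims=True))
    return s*K[0,0]+K[:2,2]
RG={"green":((45,90,50),(75,255,255)),"blue":((105,130,60),(125,255,255)),"red":((0,150,80),(8,255,255)),"yellow":((25,150,100),(35,255,255)),"white":((0,0,190),(180,45,255))}
def blobs(im,col,amin=30):
    m=cv2.inRange(cv2.cvtColor(im,cv2.COLOR_RGB2HSV),*map(np.array,RG[col]))
    cs=cv2.findContours(m,cv2.RETR_EXTERNAL,cv2.CHAIN_APPROX_NONE)[0]
    return m,[c for c in cs if cv2.contourArea(c)>amin]
def cen(c): m=cv2.moments(c); return np.array([m["m10"],m["m01"]])/m["m00"]
E
python3 - <<'E'
from h import *
np.set_printoptions(precision=4,suppress=True)
t=vision.capture("top");s=vision.capture("side")
zz={"green":.05,"blue":.05,"red":.035,"yellow":.045,"white":.014}
for n,im in(("top",t),("side",s)):
  for col in zz:
    for c in blobs(im,col,15)[1]:
        u=cen(c)
        if n=="top" and not(80<u[0]<490 and 90<u[1]<300): continue
        if n=="side" and not(130<u[0]<430 and 120<u[1]<420): continue
        w=world(n,u,zz[col])[0]
        print(n,col,u,cv2.contourArea(c),w)
        if col in("white","yellow") and cv2.contourArea(c)>300:
            P=world(n,c.reshape(-1,2),zz[col]); r=cv2.minAreaRect((P*1000).astype(np.float32)); print("  rect",r)
f=1.4285714
print("stand base front corners",world("top",np.array([[273,326],[401,328]])/f,.012))
print("base back", world("top",np.array([[277,218],[403,222]])/f,.012))
print("pins", world("top",np.array([[291,250],[381,252]])/f,.085))
print("frame holes",world("top",np.array([[572,314],[656,325]])/f,.014), "handle top",world("top",np.array([[619,319]])/f,.06))
E
```

```text
top green [370.5385 202.7477] 286.0 [ 0.5641 -0.2526]
top green [331.7992 179.5071] 283.0 [ 0.6222 -0.1512]
top green [307.1456 121.5132] 529.0 [ 0.7754 -0.0843]
top blue [372.7516 237.2041] 282.5 [ 0.4751 -0.2588]
top blue [364.748  169.1353] 268.5 [ 0.652 -0.237]
top blue [210.5938 122.2131] 599.0 [0.767  0.1705]
top red [290.9836 223.045 ] 81.5 [ 0.5073 -0.0482]
top red [ 88.3176 105.7221] 306.5 [0.8106 0.5082]
top yellow [117.533 226.701] 5039.0 [0.4844 0.4025]
  rect ((485.1026916503906, 402.63372802734375), (166.99850463867188, 222.00247192382812), 86.00460815429688)
top white [216.6893 286.7161] 647.0 [0.3371 0.1411]
  rect ((337.8260192871094, 141.10296630859375), (58.016117095947266, 84.18750762939453), 82.45188903808594)
top white [431.024  208.7671] 2920.0 [ 0.5566 -0.4215]
  rect ((556.75927734375, -422.01019287109375), (201.68194580078125, 109.41082763671875), 83.46177673339844)
top white [234.9558 186.9905] 4652.5 [0.6011 0.1026]
  rect ((601.5088500976562, 102.98263549804688), (164.77903747558594, 214.2638397216797), 0.19814307987689972)
top white [154.5 157. ] 22.0 [0
[... 1267 characters left out ...]
2578125, 127.93223571777344), (57.83761978149414, 84.08850860595703), 82.3602523803711)
side white [370.0765 215.1749] 30.5 [ 0.8479 -0.0807]
side white [259.3576 197.0569] 2746.5 [0.6281 0.1567]
  rect ((632.739013671875, 167.62863159179688), (262.3801574707031, 193.38323974609375), 89.93912506103516)
side white [427.7256 203.4343] 14076.5 [ 1.0223 -0.1269]
  rect ((1025.93212890625, 57.65081787109375), (1288.2216796875, 185.07467651367188), 89.97516632080078)
stand base front corners [[ 0.4882  0.215 ]
 [ 0.491  -0.0221]]
base back [[ 0.6921  0.217 ]
 [ 0.6904 -0.0208]]
pins [[0.6194 0.1774]
 [0.62   0.0174]]
frame holes [[ 0.525  -0.3389]
 [ 0.5083 -0.4974]] handle top [[ 0.5139 -0.4136]]
```

>>> move_arm:
  commands:
    - [0, 0, 0, 0, 0, 6.87, 94]
    - [0, 0, 0, 0, 0, 6.87, 94]
    - [0, 0, 0, 0, 0, 6.87, 94]
    - [0, 0, 0, 0, 0, 6.87, 94]
    - [0, 0, 0, 0, 0, 6.87, 94]
    - [0, 0, 0, 0, 0, 6.87, 94]
    - [0, 0, 0, 0, 0, 6.87, 94]
    - [0, 0, 0, 0, 0, 6.87, 94]
    - [0, 0, 0, 0, 0, 6.87, 94]
    - [0, 0, 0, 0, 0, 6.87, 60]

```text
time_s: 1.03
ee_pos: [0.2276, 0.5819, 0.2053]
eef_rot: [2.229, 2.214, -0.001]
ft_force: [0.2, 0.0, 0.1]
finger_gap: 0.956
grasp_force: 0.0
```

>>> move_arm:
  commands:
    - [-31.8, 14, 0, 0, 0, 0, 40]
    - [-31.8, 14, 0, 0, 0, 0, 40]
    - [-31.8, 14, 0, 0, 0, 0, 40]
    - [-31.8, 14, 0, 0, 0, 0, 40]
    - [-31.8, 14, 0, 0, 0, 0, 40]
    - [-31.8, 14, 0, 0, 0, 0, 40]
    - [-31.8, 14, 0, 0, 0, 0, 40]
    - [-31.8, 14, 0, 0, 0, 0, 40]
    - [-31.8, 14, 0, 0, 0, 0, 40]
    - [-31.8, 14, 0, 0, 0, 0, 40]
    - [-31.8, 14, 0, 0, 0, 0, 40]
    - [-31.8, 14, 0, 0, 0, 0, 40]
    - [-31.8, 14, 0, 0, 0, 0, 40]
    - [-31.8, 14, 0, 0, 0, 0, 40]
    - [-31.8, 14, 0, 0, 0, 0, 40]
    - [-31.8, 14, 0, 0, 0, 0, 40]
    - [-31.8, 14, 0, 0, 0, 0, 40]
    - [-31.8, 14, 0, 0, 0, 0, 40]
    - [-31.8, 14, 0, 0, 0, 0, 40]
    - [-31.8, 14, 0, 0, 0, 0, 40]

```text
time_s: 2.7
ee_pos: [0.5074, -0.0558, 0.2056]
eef_rot: [2.222, 2.221, 0.001]
ft_force: [0.7, 0.0, 1.1]
finger_gap: 0.428
grasp_force: 0.0
```

```bash
cat >> h.py <<'E'
def st():
    o=manip.observe(); m=R.from_rotvec(o["eef_rot"]).as_matrix()
    print("t %.2f"%o["time_s"],"tcp",(o["ee_pos"]*1000).round(1),"psi %.2f"%np.degrees(np.arctan2(m[1,0],m[0,0])),"zaxis",m[:,2].round(4),"q",o["joints"].round(2),"F",o["ft_force"].round(1),"gap %.1f"%(o["finger_gap"]*94),"grip %.1f"%o["grasp_force"]); return o,m
def go(p,psi=None):
    o,m=st(); a=np.degrees(np.arctan2(m[1,0],m[0,0]))
    if psi is not None: print("turn tool z",round((a-psi+180)%360-180,2)); a=psi
    d=(np.array(p)-o["ee_pos"])*1000; c,s=np.cos(np.radians(a)),np.sin(np.radians(a))
    print("shift tool",np.round([c*d[0]+s*d[1],s*d[0]-c*d[1],-d[2]],1))
E
python3 -c "
from h import *
go([.5075,-.055,.016],90)"
```

```text
t 2.70 tcp [507.4 -55.8 205.6] psi 89.97 zaxis [ 4.e-04  1.e-04 -1.e+00] q [-0.54  0.25  0.69  1.91 -0.19  1.04  0.23] F [0.7 0.  1.1] gap 40.3 grip 0.0
turn tool z -0.03
shift tool [8.000e-01 1.000e-01 1.896e+02]
```

>>> move_arm:
  commands:
    - [0, 0, 35, 0, 0, 0, 40]
    - [0, 0, 35, 0, 0, 0, 40]
    - [0, 0, 35, 0, 0, 0, 40]
    - [0, 0, 35, 0, 0, 0, 40]
    - [0, 0, 30, 0, 0, 0, 40]
    - [0, 0, 19.6, 0, 0, 0, 40]
    - [0, 0, 0, 0, 0, 0, 0]
    - [0, 0, 0, 0, 0, 0, 0]
    - [0, 0, 0, 0, 0, 0, 0]
    - [0, 0, 0, 0, 0, 0, 0]
    - [0, 0, 0, 0, 0, 0, 0]
    - [0, 0, 0, 0, 0, 0, 0]
  newtons: 40

```text
time_s: 3.7
ee_pos: [0.5083, -0.0542, 0.0172]
eef_rot: [2.221, 2.219, 0.003]
ft_force: [2.0, 0.8, 8.8]
finger_gap: 0.116
grasp_force: 40.0
```

```bash
python3 -c "
from h import *
st()
import numpy as np
a=np.radians(15+np.linspace(0,1.55,15)*180/np.pi)
P=65*np.c_[-np.cos(a),np.sin(a)]
print(np.diff(P,axis=0).round(1).tolist())
cv2.imwrite('pics/side1.png',cv2.resize(vision.capture('side')[150:330,170:410,::-1],(800,600)))"
```

```text
t 3.70 tcp [508.3 -54.2  17.2] psi 89.95 zaxis [ 2.9e-03  1.0e-04 -1.0e+00] q [-0.38  0.55  0.53  2.04 -0.44  0.66  0.44] F [2.  0.8 8.8] gap 10.9 grip 40.0
[[2.2, 6.8], [3.0, 6.5], [3.7, 6.2], [4.3, 5.7], [5.0, 5.2], [5.5, 4.6], [6.0, 4.0], [6.4, 3.3], [6.7, 2.6], [7.0, 1.8], [7.1, 1.0], [7.2, 0.3], [7.2, -0.5], [7.1, -1.3]]
```

>>> move_arm:
  commands:
    - [0, 2.2, -6.8, 0, 0, 0, 0]
    - [0, 3.0, -6.5, 0, 0, 0, 0]
    - [0, 3.7, -6.2, 0, 0, 0, 0]
    - [0, 4.3, -5.7, 0, 0, 0, 0]
    - [0, 5.0, -5.2, 0, 0, 0, 0]
    - [0, 5.5, -4.6, 0, 0, 0, 0]
    - [0, 6.0, -4.0, 0, 0, 0, 0]
    - [0, 6.4, -3.3, 0, 0, 0, 0]
    - [0, 6.7, -2.6, 0, 0, 0, 0]
    - [0, 7.0, -1.8, 0, 0, 0, 0]
    - [0, 7.1, -1.0, 0, 0, 0, 0]
    - [0, 7.2, -0.3, 0, 0, 0, 0]
    - [0, 7.2, 0.5, 0, 0, 0, 0]
    - [0, 7.1, 1.3, 0, 0, 0, 0]
    - [0, 0, 0, 0, 0, 0, 0]
    - [0, 0, 0, 0, 0, 0, 0]

```text
time_s: 5.08
ee_pos: [0.5866, -0.0548, 0.063]
eef_rot: [2.221, 2.219, 0.002]
ft_force: [3.5, -3.4, 2.9]
finger_gap: 0.112
grasp_force: 40.0
```

```bash
python3 -c "
from h import *
st()
cv2.imwrite('pics/side2.png',cv2.resize(vision.capture('side')[150:330,170:410,::-1],(800,600)))"
```

```text
t 5.08 tcp [586.6 -54.8  63. ] psi 89.93 zaxis [ 2.2e-03 -7.0e-04 -1.0e+00] q [-0.38  0.59  0.56  1.83 -0.41  0.83  0.38] F [ 3.5 -3.4  2.9] gap 10.5 grip 40.0
```

View pics/side2.png

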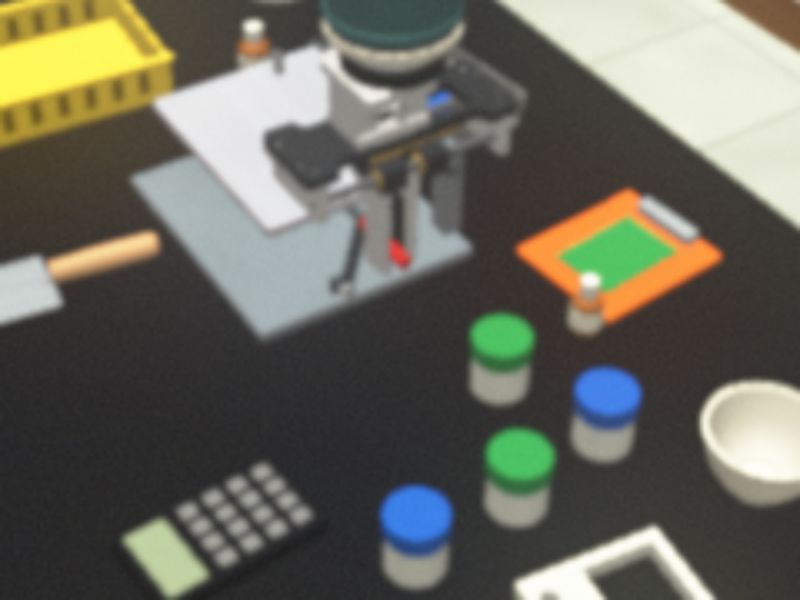

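The board is level, with the leg at its stop position. I'll let go, lift, and start the turn.

>>> move_arm:
  commands:
    - [0, 0, 0, 0, 0, 0, 34]
    - [0, 0, 0, 0, 0, 0, 34]
    - [0, 0, 0, 0, 0, 0, 34]
    - [0, 0, -15, 0, 0, 0, 34]
    - [0, 0, -30, 0, 0, 0, 34]
    - [0, 0, -35, 0, 0, 0, 34]
    - [0, 0, -35, 0, 0, 0, 34]
    - [0, 0, -30, 0, 0, 0, 34]
    - [-30, 0, 0, 0, 0, 0, 34]
    - [-30, 0, 0, 0, 0, 0, 34]
    - [-30, 0, 0, 0, 0, 0, 34]
    - [-30, 0, 0, 0, 0, 0, 34]
    - [-30, -8, 0, 0, 0, 0, 34]
    - [-30, -10, 0, 0, 0, 0, 34]
    - [-30, -10, 0, 0, 0, 0, 34]
    - [-30, -10, 0, 0, 0, 0, 34]
    - [-30, -10, 0, 0, 0, 0, 34]
    - [-30, -10, 0, 0, 0, 0, 34]
    - [-30, -10, 0, 0, 0, 0, 34]

```text
time_s: 6.72
ee_pos: [0.5162, -0.3851, 0.2069]
eef_rot: [-2.222, -2.22, -0.0]
ft_force: [0.7, 0.1, -0.5]
finger_gap: 0.364
grasp_force: 0.0
```

>>> move_arm:
  commands:
    - [0, 0, 0, 0, 0, 6.9, 34]
    - [0, 0, 0, 0, 0, 6.9, 34]
    - [0, 0, 0, 0, 0, 6.9, 34]
    - [0, 0, 0, 0, 0, 6.9, 34]
    - [0, 0, 0, 0, 0, 6.9, 34]

```text
time_s: 7.13
ee_pos: [0.5168, -0.3838, 0.2068]
eef_rot: [-2.784, -1.453, 0.0]
ft_force: [1.0, 0.4, 0.3]
finger_gap: 0.359
grasp_force: 0.0
```

```bash
python3 - <<'E'
from h import *
st()
t=vision.capture("top");s=vision.capture("side")
cv2.imwrite('pics/top3.png',cv2.resize(t[120:300,160:400,::-1],(800,600),interpolation=cv2.INTER_CUBIC))
cv2.imwrite('pics/side3.png',cv2.resize(s[150:330,170:410,::-1],(800,600)))
E
```

```text
t 7.13 tcp [ 516.8 -383.8  206.8] psi 55.10 zaxis [-5.e-04  8.e-04 -1.e+00] q [ 0.02  0.58  0.83  1.58 -0.45  1.19  0.34] F [1.  0.4 0.3] gap 33.8 grip 0.0
```

View pics/top3.png

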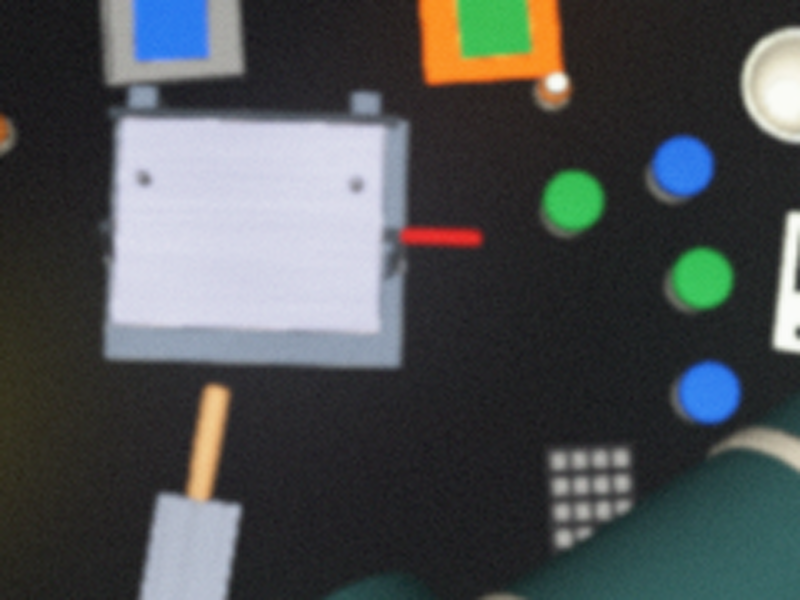

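>>> move_arm:
  commands:
    - [0, 0, 0, 0, 0, 6.9, 34]
    - [0, 0, 0, 0, 0, 6.9, 34]
    - [0, 0, 0, 0, 0, 6.9, 34]
    - [0, 0, 0, 0, 0, 6.9, 34]
    - [0, 0, 0, 0, 0, 6.9, 34]
    - [0, 0, 0, 0, 0, 6.9, 34]
    - [0, 0, 0, 0, 0, 6.9, 34]
    - [0, 0, 0, 0, 0, 6.9, 34]

```text
time_s: 7.9
ee_pos: [0.5169, -0.3839, 0.2069]
eef_rot: [-3.141, -0.006, 0.0]
ft_force: [0.5, -0.1, -0.5]
finger_gap: 0.363
grasp_force: 0.0
```

```bash
python3 - <<'E'
from h import *
np.set_printoptions(precision=4,suppress=True)
st()
t=vision.capture("top");s=vision.capture("side")
g=cv2.cvtColor(t,cv2.COLOR_RGB2GRAY).astype(float)
for n,(u,v) in {"pin0":(160+144/3.333,120+178/3.333),"pin1":(160+357/3.333,120+185/3.333)}.items():
    u0,v0=int(round(u)),int(round(v)); w=g[v0-5:v0+6,u0-5:u0+6]; d=np.clip(np.median(w)-12-w,0,None)
    yy,xx=np.mgrid[v0-5:v0+6,u0-5:u0+6]; c=((d*xx).sum()/d.sum(),(d*yy).sum()/d.sum())
    print(n,c,world("top",c,.096),world("top",c,.120))
cs=blobs(t,"white",2000)[1]
m=cv2.inRange(cv2.cvtColor(t,cv2.COLOR_RGB2HSV),(0,0,170),(180,60,255)); m[:, :180]=0;m[:,290:]=0;m[:140]=0;m[240:]=0
c=max(cv2.findContours(m,cv2.RETR_EXTERNAL,cv2.CHAIN_APPROX_NONE)[0],key=cv2.contourArea)
print(cv2.minAreaRect((1000*world("top",c.reshape(-1,2),.096)).astype(np.float32)))
print([ (blobs(x,"red",15)[1] and [ (n,cen(c),world(n,cen(c),.081)) for c in blobs(x,"red",15)[1]]) for n,x in(("top",t),("side",s))])
# frame recheck
for n,x in(("top",t),("side",s)):
  for c in blobs(x,"white",1500)[1]:
    P=world(n,c.reshape(-1,2),.014); print(n,cv2.minAreaRect((P*1000).astype(np.float32)))
f=proj("side",[[.612,.178,.12],[.612,.018,.12]]);print(f)
E
```

```text
t 7.90 tcp [ 516.9 -383.9  206.9] psi 0.20 zaxis [-0.0003  0.0006 -1.    ] q [-0.1   0.67  1.06  1.59 -0.61  1.25 -0.5 ] F [ 0.5 -0.1 -0.5] gap 34.1 grip 0.0
pin0 (np.float64(202.7574370709382), np.float64(173.16933638443936)) [[0.6222 0.1784]] [[0.6181 0.1749]]
pin1 (np.float64(266.5251479289941), np.float64(175.22633136094674)) [[0.6211 0.0177]] [[0.6171 0.0171]]
((578.309326171875, 92.05498504638672), (214.3737335205078, 179.8677215576172), 89.76034545898438)
[[('top', array([292.6506, 190.5944]), array([[ 0.586 , -0.0492]])), ('top', array([ 88.279 , 105.7548]), array([[0.7967, 0.491 ]]))], [('side', array([285.0611, 222.4056]), array([[ 0.5861, -0.0482]]))]]
top ((600.3261108398438, 103.79010009765625), (215.4036407470703, 167.9202880859375), 89.71245574951172)
top ((867.568603515625, -9.8297119140625), (575.0156860351562, 1625.3426513671875), 1.5151822566986084)
side ((556.89453125, -424.45379638671875), (202.3414764404297, 111.03744506835938), 83.64263153076172)
side ((643.8601684570312, 196.2503662109375), (226.03482055664062, 175.65269470214844), 89.78369903564453)
side ((984.3738403320312, -259.90777587890625), (653.1453857421875, 267.74224853515625), 89.92949676513672)
side ((749.008056640625, 700.437744140625), (330.75738525390625, 246.09681701660156), 5.822856903076172)
side ((1735.0623779296875, 821.123779296875), (2299.080810546875, 1436.701904296875), 34.47480392456055)
[[249.6096 164.8912]
 [279.8434 193.6001]]
```

View pics/side3.png

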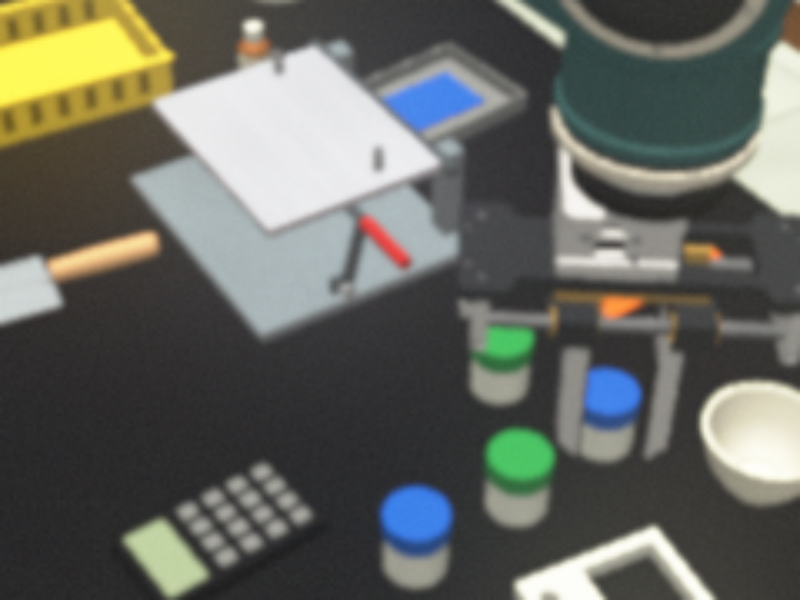

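```bash
python3 - <<'E'
from h import *
np.set_printoptions(precision=4,suppress=True)
f=800/560
for n in("top","side"):
    im=cv2.imread(f"pics/{n}0.png")[:,:,::-1]; g=cv2.cvtColor(im,cv2.COLOR_RGB2GRAY).astype(float)
    for u,v in {"top":[(572,314),(656,325)],"side":[(478,471),(540,560)]}[n]:
        w=g[v-7:v+8,u-7:u+8]; d=np.clip(w.max()-25-w,0,None); yy,xx=np.mgrid[v-7:v+8,u-7:u+8]
        c=np.array([(d*xx).sum(),(d*yy).sum()])/d.sum(); c=(c+.5)/f-.5
        print(n,c,world(n,c,.014),world(n,c,.010))
print("side pins",world("side",[[283.4,200.4],[253.7,171.6]],.096),world("side",[[283.4,194.4],[253.1,166.5]],.120))
E
```

```text
top [399.7379 219.7862] [[ 0.525  -0.3371]] [[ 0.5254 -0.3381]]
top [458.7674 227.6874] [[ 0.5078 -0.4962]] [[ 0.5081 -0.4976]]
side [334.1521 329.8227] [[ 0.5249 -0.3412]] [[ 0.527  -0.3389]]
side [377.4806 391.7741] [[ 0.5075 -0.4999]] [[ 0.5095 -0.4983]]
side pins [[0.6212 0.015 ]
 [0.6221 0.1741]] [[0.618  0.0102]
 [0.6163 0.1657]]
```

>>> move_arm:
  commands:
    - [0, 0, 0, 0, 0, 6.9, 40]
    - [0, 0, 0, 0, 0, 6.9, 40]
    - [0, 0, 0, 0, 0, 6.9, 40]
    - [0, 0, 0, 0, 0, 6.9, 40]
    - [0, 0, 0, 0, 0, 6.9, 40]
    - [0, 0, 0, 0, 0, 6.9, 40]
    - [0, 0, 0, 0, 0, 6.9, 40]
    - [0, 0, 0, 0, 0, 6.9, 40]
    - [0, 0, 0, 0, 0, 6.9, 40]
    - [0, 0, 0, 0, 0, 6.9, 40]
    - [0, 0, 0, 0, 0, 6.9, 40]
    - [0, 0, 0, 0, 0, 6.9, 40]
    - [0, 0, 0, 0, 0, 6.9, 40]
    - [0, 0, 0, 0, 0, 6.9, 40]

```text
time_s: 9.17
ee_pos: [0.5168, -0.3841, 0.2068]
eef_rot: [-2.097, 2.339, 0.001]
ft_force: [-0.5, 1.3, 0.0]
finger_gap: 0.425
grasp_force: 0.0
```

```bash
python3 -c "
from h import *
go([.517,-.418,.026],-96.5)"
```

```text
t 9.17 tcp [ 516.8 -384.1  206.8] psi -96.23 zaxis [-5.e-04  8.e-04 -1.e+00] q [-0.16  0.78  1.23  1.59 -0.75  1.32 -2.08] F [-0.5  1.3  0. ] gap 40.0 grip 0.0
turn tool z 0.27
shift tool [ 33.7  -4.  180.8]
```

>>> move_arm:
  commands:
    - [33.7, -4, 0, 0, 0, 0, 40]
    - [0, 0, 35, 0, 0, 0, 40]
    - [0, 0, 35, 0, 0, 0, 40]
    - [0, 0, 35, 0, 0, 0, 40]
    - [0, 0, 30, 0, 0, 0, 40]
    - [0, 0, 25, 0, 0, 0, 40]
    - [0, 0, 20, 0, 0, 0, 40]
    - [0, 0, 0, 0, 0, 0, 0]
    - [0, 0, 0, 0, 0, 0, 0]
    - [0, 0, 0, 0, 0, 0, 0]
    - [0, 0, 0, 0, 0, 0, 0]
    - [0, 0, 0, 0, 0, 0, 0]
    - [0, 0, 0, 0, 0, 0, 0]
  newtons: 40

```text
time_s: 10.25
ee_pos: [0.518, -0.4186, 0.0286]
eef_rot: [-2.096, 2.339, -0.003]
ft_force: [0.4, 1.4, 7.6]
finger_gap: 0.146
grasp_force: 40.0
```

```bash
python3 -c "
from h import *
st()"
```

```text
t 10.25 tcp [ 518.  -418.6   28.6] psi -96.28 zaxis [ 0.0017 -0.001  -1.    ] q [-0.01  0.98  1.03  1.65 -0.94  1.08 -1.95] F [0.4 1.4 7.6] gap 13.8 grip 40.0
```

>>> move_arm:
  commands:
    - [0, 0, -15, 0, 0, 0, 0]
    - [0, 0, -30, 0, 0, 0, 0]
    - [0, 0, -35, 0, 0, 0, 0]
    - [0, 0, -35, 0, 0, 0, 0]
    - [0, 0, -35, 0, 0, 0, 0]
    - [0, 0, -30, 0, 0, 0, 0]
    - [0, 0, 0, 0, 0, -7, 0]
    - [0, 0, 0, 0, 0, -7, 0]
    - [0, 0, 0, 0, 0, -7, 0]
    - [0, 0, 0, 0, 0, -7, 0]
    - [0, 0, 0, 0, 0, -7, 0]
    - [0, 0, 0, 0, 0, -7, 0]
    - [0, 0, 0, 0, 0, -7, 0]
    - [0, 0, 0, 0, 0, -7, 0]
    - [0, 0, 0, 0, 0, -7, 0]
    - [0, 0, 0, 0, 0, -7, 0]
    - [0, 0, 0, 0, 0, -7, 0]
    - [0, 0, 0, 0, 0, -7, 0]
    - [0, 0, 0, 0, 0, -7, 0]
    - [0, 0, 0, 0, 0, -7, 0]

```text
time_s: 11.92
ee_pos: [0.5167, -0.4184, 0.2084]
eef_rot: [3.14, 0.054, 0.0]
ft_force: [-0.4, -0.6, -2.4]
finger_gap: 0.147
grasp_force: 40.0
```

>>> move_arm:
  commands:
    - [0, 0, 0, 0, 0, -7, 0]
    - [0, 0, 0, 0, 0, -7, 0]
    - [0, 0, 0, 0, 0, -7, 0]
    - [0, 0, 0, 0, 0, -7, 0]
    - [0, 0, 0, 0, 0, -7, 0]
    - [0, 0, 0, 0, 0, -7, 0]
    - [0, 0, 0, 0, 0, -7, 0]
    - [0, 0, 0, 0, 0, -7, 0]
    - [0, 0, 0, 0, 0, -7, 0]
    - [0, 0, 0, 0, 0, -7, 0]
    - [0, 0, 0, 0, 0, -7, 0]
    - [0, 0, 0, 0, 0, -7, 0]
    - [0, 0, 0, 0, 0, 0, 0]

```text
time_s: 13.0
ee_pos: [0.5166, -0.4187, 0.2083]
eef_rot: [2.297, 2.141, -0.001]
ft_force: [-0.7, 0.2, -2.0]
finger_gap: 0.146
grasp_force: 40.0
```

```bash
python3 - <<'E'
from h import *
go([.6205,.096,.20],90)
E
```

```text
t 13.00 tcp [ 516.6 -418.7  208.3] psi 85.97 zaxis [ 2.e-04 -1.e-03 -1.e+00] q [ 0.31  0.52  0.47  1.51 -0.25  1.16  0.75] F [-0.7  0.2 -2. ] gap 13.8 grip 40.0
turn tool z -4.03
shift tool [514.7 103.9   8.3]
```

>>> move_arm:
  commands:
    - [0, 0, 0, 0, 0, -4.03, 0]
    - [30.3, 6.1, 0, 0, 0, 0, 0]
    - [30.3, 6.1, 0, 0, 0, 0, 0]
    - [30.3, 6.1, 0, 0, 0, 0, 0]
    - [30.3, 6.1, 0, 0, 0, 0, 0]
    - [30.3, 6.1, 0, 0, 0, 0, 0]
    - [30.3, 6.1, 0, 0, 0, 0, 0]
    - [30.3, 6.1, 0, 0, 0, 0, 0]
    - [30.3, 6.1, 0, 0, 0, 0, 0]
    - [30.3, 6.1, 0, 0, 0, 0, 0]
    - [30.3, 6.1, 0, 0, 0, 0, 0]
    - [30.3, 6.1, 0, 0, 0, 0, 0]
    - [30.3, 6.1, 0, 0, 0, 0, 0]
    - [30.3, 6.1, 0, 0, 0, 0, 0]
    - [30.3, 6.1, 0, 0, 0, 0, 0]
    - [30.3, 6.1, 0, 0, 0, 0, 0]
    - [30.3, 6.1, 0, 0, 0, 0, 0]
    - [30, 6.1, 0, 0, 0, 0, 0]
    - [0, 0, 15, 0, 0, 0, 0]
    - [0, 0, 15, 0, 0, 0, 0]

```text
time_s: 14.67
ee_pos: [0.6243, 0.0978, 0.1777]
eef_rot: [2.229, 2.212, 0.002]
ft_force: [0.9, -1.6, -2.4]
finger_gap: 0.145
grasp_force: 40.0
```

```bash
python3 - <<'E'
from h import *
np.set_printoptions(precision=1,suppress=True)
go([.6205,.096,.20],90)
s=vision.capture("side");t=vision.capture("top")
h=np.array([[.6205,.176],[.6205,.016]]); zz=manip.observe()["ee_pos"][2]-.0286
print("expected hole px side",(proj("side",np.c_[h,[zz+.014]*2])-[210,120])*5, "pin feet",(proj("side",np.c_[h,[.096]*2])-[210,120])*5)
print("top expected hole px",(proj("top",np.c_[h,[zz+.014]*2])-[170,140])*5)
cv2.imwrite('pics/side4.png',cv2.resize(s[120:240,210:370,::-1],(800,600),interpolation=cv2.INTER_CUBIC))
cv2.imwrite('pics/top4.png',cv2.resize(t[140:260,170:330,::-1],(800,600),interpolation=cv2.INTER_CUBIC))
E
```

```text
t 14.67 tcp [624.3  97.8 177.7] psi 89.55 zaxis [ 0. -0. -1.] q [-0.4  0.5  0.3  1.6 -0.2  1.1 -0.1] F [ 0.9 -1.6 -2.4] gap 13.6 grip 40.0
turn tool z -0.45
shift tool [ -1.8  -3.8 -22.3]
expected hole px side [[210.3 159.2]
 [365.5 300. ]] pin feet [[214.5 257.2]
 [364.9 401.5]]
top expected hole px [[150.2 146.3]
 [483.8 154.7]]
```

View pics/side4.png

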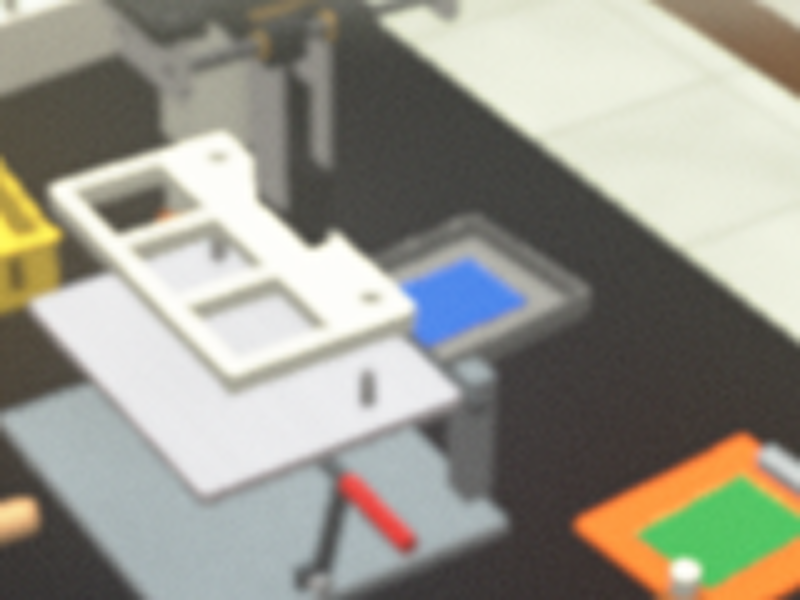

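View pics/top4.png

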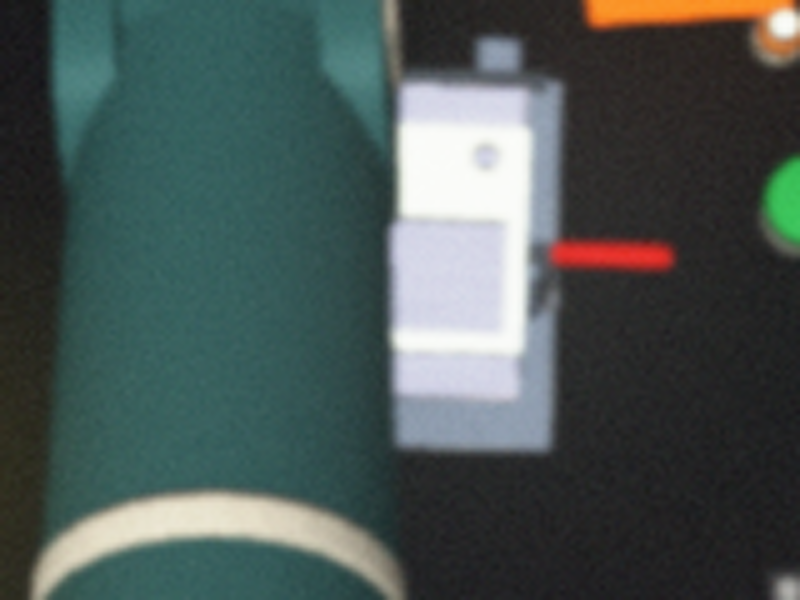

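```bash
python3 - <<'E'
from h import *
np.set_printoptions(precision=4,suppress=True)
S=lambda p:np.array(p)/5+[210,120]-.4
print("holes side",world("side",S([[217,157],[371,297]]),.1625))
print("pin feet side",world("side",S([[218,259],[367,404]]),.096),"tips",world("side",S([[218,236],[368,373]]),.120))
print("hole1 top",world("top",np.array([486,156])/5+[170,140]-.4,.1600))
print("grip",world("top",np.array([[551,254],[675,258]])/5+[170,140]-.4,.081))
E
```

```text
holes side [[0.6237 0.1762]
 [0.6232 0.0169]]
pin feet side [[0.6214 0.1757]
 [0.6203 0.0156]] tips [[0.6157 0.1642]
 [0.618  0.0112]]
hole1 top [[0.621  0.0159]]
grip [[ 0.5857 -0.0167]
 [ 0.5853 -0.0795]]
```

Hole1 is seen at (371,297) and pin1 at (367,403), so the holes are about 2 mm too far back in x. I'll correct that and lower the frame.

>>> move_arm:
  commands:
    - [0, -2.2, 0, 0, 0, 0, 0]
    - [0, 0, 14, 0, 0, 0, 0]
    - [0, 0, 10, 0, 0, 0, 0]
    - [0, 0, 5, 0, 0, 0, 0]
    - [0, 0, 4, 0, 0, 0, 0]
    - [0, 0, 3, 0, 0, 0, 0]
    - [0, 0, 3, 0, 0, 0, 0]
    - [0, 0, 0, 0, 0, 0, 0]

```text
time_s: 15.43
ee_pos: [0.6217, 0.0961, 0.1379]
eef_rot: [-2.228, -2.215, 0.0]
ft_force: [-0.5, 0.4, -2.7]
finger_gap: 0.145
grasp_force: 40.0
```

```bash
python3 - <<'E'
from h import *
st()
s=vision.capture("side");t=vision.capture("top")
cv2.imwrite('pics/side5.png',cv2.resize(s[120:240,210:370,::-1],(800,600),interpolation=cv2.INTER_CUBIC))
E
```

```text
t 15.43 tcp [621.7  96.1 137.9] psi 89.66 zaxis [-1.e-04 -0.e+00 -1.e+00] q [-0.42  0.51  0.29  1.67 -0.17  0.99 -0.07] F [-0.5  0.4 -2.7] gap 13.6 grip 40.0
```

View pics/side5.png

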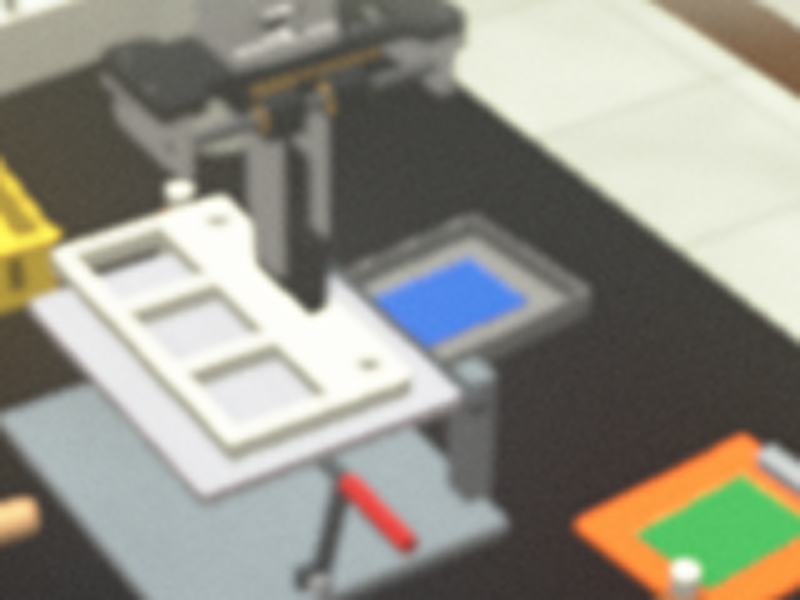

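The frame is threaded on both pins with no contact force (holes at (217,218) and (369,364)). Lowering it the rest of the way.

>>> move_arm:
  commands:
    - [0, 0, 3, 0, 0, 0, 0]
    - [0, 0, 3, 0, 0, 0, 0]
    - [0, 0, 3, 0, 0, 0, 0]
    - [0, 0, 2.5, 0, 0, 0, 0]
    - [0, 0, 1.5, 0, 0, 0, 0]
    - [0, 0, 0, 0, 0, 0, 0]

```text
time_s: 16.03
ee_pos: [0.6216, 0.0961, 0.1248]
eef_rot: [-2.228, -2.215, 0.001]
ft_force: [-0.6, 1.4, -3.2]
finger_gap: 0.151
grasp_force: 40.0
```

```bash
python3 -c "
from h import *
st()"
```

```text
t 16.03 tcp [621.6  96.1 124.8] psi 89.67 zaxis [-4.e-04 -1.e-04 -1.e+00] q [-0.42  0.52  0.29  1.68 -0.17  0.96 -0.07] F [-0.6  1.4 -3.2] gap 14.2 grip 40.0
```

>>> move_arm:
  commands:
    - [0, 0, 1, 0, 0, 0, 0]
    - [0, 0, 0, 0, 0, 0, 34]
    - [0, 0, 0, 0, 0, 0, 34]
    - [0, 0, 0, 0, 0, 0, 34]
    - [0, 0, -15, 0, 0, 0, 34]
    - [0, 0, -30, 0, 0, 0, 34]
    - [0, 0, -40, 0, 0, 0, 34]
    - [0, 0, -15, 0, 0, 0, 60]
    - [-35, -10, 0, 0, 0, 0, 60]
    - [-35, -10, 0, 0, 0, 0, 60]
    - [-35, -10, 0, 0, 0, 0, 60]
    - [-35, -10, 0, 0, 0, 0, 60]
    - [-35, -10, 0, 0, 0, 0, 60]
    - [-35, -10, 0, 0, 0, 0, 60]
    - [-35, -10, 0, 0, 0, 0, 60]
    - [-35, -10, 0, 0, 0, 0, 60]
    - [-35, -10, 0, 0, 0, 0, 60]
    - [-35, -10, 0, 0, 0, 0, 60]

```text
time_s: 17.53
ee_pos: [0.519, -0.2551, 0.2244]
eef_rot: [2.227, 2.215, 0.0]
ft_force: [-0.4, 0.8, 0.5]
finger_gap: 0.638
grasp_force: 0.0
```

```bash
cat >> h.py <<'E'
def jars(n="side",z=.05):
    im=vision.capture(n)
    for col in("green","blue"):
        for c in blobs(im,col,60)[1]:
            w=world(n,cen(c),z)[0]
            if .3<w[0]<.70 and w[1]<-.07: print(n,col,w.round(4),cv2.contourArea(c))
    return im
E
python3 - <<'E'
from h import *
np.set_printoptions(precision=4,suppress=True)
st()
s=jars("side");t=jars("top")
cv2.imwrite('pics/side6.png',cv2.resize(s[130:340,170:450,::-1],(800,600),interpolation=cv2.INTER_CUBIC))
E
```

```text
t 17.53 tcp [ 519.  -255.1  224.4] psi 89.67 zaxis [ 0.0006 -0.0003 -1.    ] q [ 0.04  0.34  0.46  1.73 -0.17  1.11  0.54] F [-0.4  0.8  0.5] gap 60.0 grip 0.0
side green [ 0.5605 -0.258 ] 329.5
side green [ 0.6187 -0.1574] 253.0
side blue [ 0.4728 -0.2634] 355.0
side blue [ 0.6485 -0.2423] 273.5
top green [ 0.564  -0.2525] 285.0
top green [ 0.6221 -0.1511] 279.0
top blue [ 0.4812 -0.2491] 128.5
top blue [ 0.6521 -0.2369] 267.0
```

View pics/side6.png

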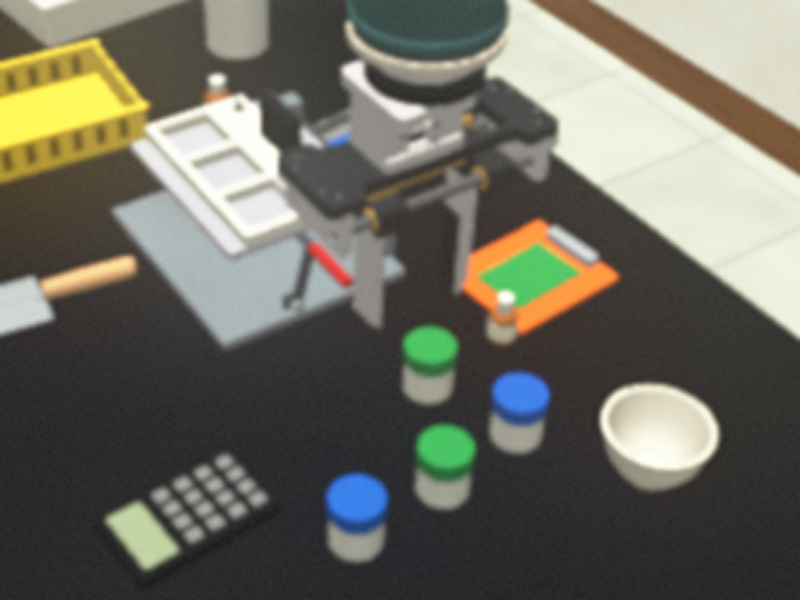

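>>> move_arm:
  commands:
    - [0.5, 22, 0, 0, 0, 0, 64]
    - [0.5, 22, 0, 0, 0, 0, 64]
    - [0, 0, 38, 0, 0, 0, 64]
    - [0, 0, 38, 0, 0, 0, 64]
    - [0, 0, 38, 0, 0, 0, 64]
    - [0, 0, 35, 0, 0, 0, 64]
    - [0, 0, 30, 0, 0, 0, 64]
    - [0, 0, 22, 0, 0, 0, 64]
    - [0, 0, 0, 0, 0, 0, 0]
    - [0, 0, 0, 0, 0, 0, 0]
    - [0, 0, 0, 0, 0, 0, 0]
    - [0, 0, 0, 0, 0, 0, 0]
    - [0, 0, 0, 0, 0, 0, 0]
  newtons: 20

```text
time_s: 18.72
ee_pos: [0.5647, -0.253, 0.0248]
eef_rot: [2.226, 2.214, 0.002]
ft_force: [-1.4, 0.4, 8.1]
finger_gap: 0.484
grasp_force: 20.0
```

```bash
python3 -c "
from h import *
go([.5627,.030,.2],90)"
```

```text
t 18.72 tcp [ 564.7 -253.    24.8] psi 89.68 zaxis [ 2.4e-03 -8.0e-04 -1.0e+00] q [ 0.1   0.65  0.36  1.77 -0.31  0.78  0.62] F [-1.4  0.4  8.1] gap 45.5 grip 20.0
turn tool z -0.32
shift tool [ 283.    -2.  -175.2]
```

>>> move_arm:
  commands:
    - [0, 0, -15, 0, 0, 0, 0]
    - [0, 0, -30, 0, 0, 0, 0]
    - [0, 0, -40, 0, 0, 0, 0]
    - [0, 0, -40, 0, 0, 0, 0]
    - [0, 0, -40, 0, 0, 0, 0]
    - [0, 0, -20, 0, 0, 0, 0]
    - [33, 0, 0, 0, 0, 0, 0]
    - [36, 0, 0, 0, 0, 0, 0]
    - [36, 0, 0, 0, 0, 0, 0]
    - [36, 0, 0, 0, 0, 0, 0]
    - [36, 0, 0, 0, 0, 0, 0]
    - [36, 0, 0, 0, 0, 0, 0]
    - [36, 0, 0, 0, 0, 0, 0]
    - [35.5, -1.7, 0, 0, 0, 0, 0]
    - [0, 0, 20, 0, 0, 0, 0]
    - [0, 0, 0, 0, 0, 0, 0]

```text
time_s: 20.05
ee_pos: [0.5625, 0.0341, 0.1867]
eef_rot: [-2.223, -2.218, 0.002]
ft_force: [-1.1, -1.3, -1.5]
finger_gap: 0.483
grasp_force: 20.0
```

```bash
python3 - <<'E'
from h import *
go([.563,.0315,.1208],90)
s=vision.capture("side")
cv2.imwrite('pics/side7.png',cv2.resize(s[120:240,210:370,::-1],(800,600),interpolation=cv2.INTER_CUBIC))
E
```

```text
t 20.05 tcp [562.5  34.1 186.7] psi 89.88 zaxis [-1.7e-03  2.0e-04 -1.0e+00] q [-0.4   0.34  0.35  1.8  -0.13  1.03  0.  ] F [-1.1 -1.3 -1.5] gap 45.4 grip 20.0
turn tool z -0.12
shift tool [-2.6  0.5 65.9]
```

View pics/side7.png

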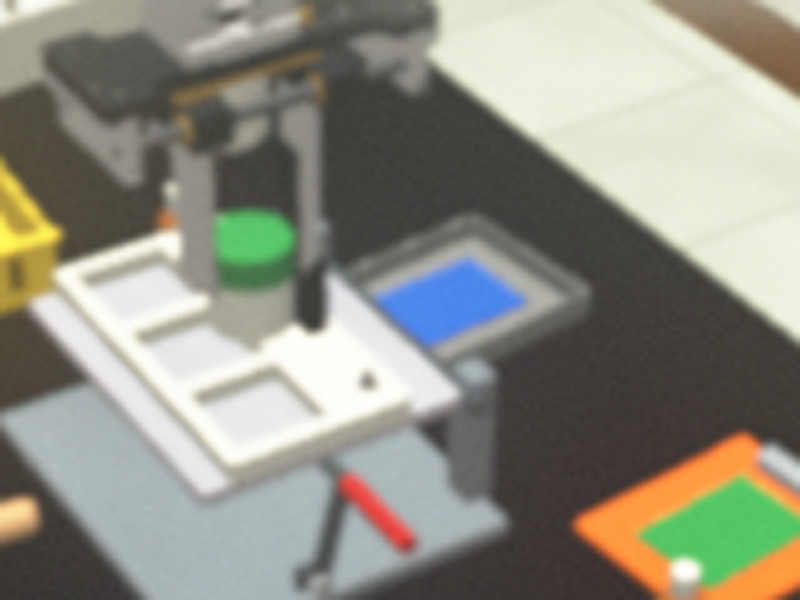

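>>> move_arm:
  commands:
    - [-2.6, 0.5, 15, 0, 0, 0, 0]
    - [0, 0, 15, 0, 0, 0, 0]
    - [0, 0, 10, 0, 0, 0, 0]
    - [0, 0, 8, 0, 0, 0, 0]
    - [0, 0, 4, 0, 0, 0, 0]
    - [0, 0, 4, 0, 0, 0, 0]
    - [0, 0, 0, 0, 0, 0, 0]

```text
time_s: 20.68
ee_pos: [0.5641, 0.029, 0.1319]
eef_rot: [-2.228, -2.215, 0.0]
ft_force: [-0.1, 0.5, -1.3]
finger_gap: 0.488
grasp_force: 20.0
```

```bash
python3 - <<'E'
from h import *
go([.563,.0315,.1208],90)
c=np.array([[195,400],[265,365],[322,412],[235,450]])/5+[210,120]-.4
print(world("side",c,.110),world("side",c,.110).mean(0))
E
```

```text
t 20.68 tcp [564.1  29.  131.9] psi 89.65 zaxis [-2.e-04 -2.e-04 -1.e+00] q [-0.37  0.41  0.33  1.84 -0.17  0.92  0.03] F [-0.1  0.5 -1.3] gap 45.9 grip 20.0
turn tool z -0.35
shift tool [ 2.5 -1.1 11.1]
[[0.53680566 0.05031617]
 [0.58300721 0.05734749]
 [0.5871765  0.00671303]
 [0.53353929 0.00322645]] [0.56013216 0.02940078]
```

>>> move_arm:
  commands:
    - [2, -0.8, 3, 0, 0, 0, 0]
    - [0, 0, 3, 0, 0, 0, 0]
    - [0, 0, 3, 0, 0, 0, 0]
    - [0, 0, 2.2, 0, 0, 0, 0]
    - [0, 0, 0, 0, 0, 0, 0]

```text
time_s: 21.1
ee_pos: [0.5634, 0.0313, 0.1207]
eef_rot: [-2.228, -2.215, 0.0]
ft_force: [0.2, -0.5, -0.8]
finger_gap: 0.487
grasp_force: 20.0
```

```bash
python3 - <<'E'
from h import *
go([.563,.0315,.1208],90)
E
```

```text
t 21.10 tcp [563.4  31.3 120.7] psi 89.67 zaxis [-1.e-04 -0.e+00 -1.e+00] q [-0.37  0.42  0.33  1.85 -0.17  0.89  0.03] F [ 0.2 -0.5 -0.8] gap 45.8 grip 20.0
turn tool z -0.33
shift tool [ 0.2 -0.4 -0.1]
```

>>> move_arm:
  commands:
    - [0, 0, 0.7, 0, 0, 0, 0]
    - [0, 0, 0, 0, 0, 0, 62]
    - [0, 0, 0, 0, 0, 0, 62]
    - [0, 0, 0, 0, 0, 0, 62]
    - [0, 0, -15, 0, 0, 0, 62]
    - [0, 0, -30, 0, 0, 0, 62]
    - [0, 0, -35, 0, 0, 0, 62]
    - [0, 0, -30, 0, 0, 0, 62]
    - [-30, 0, 0, 0, 0, 0, 62]
    - [-35, 0, 0, 0, 0, 0, 62]
    - [-35, 0, 0, 0, 0, 0, 62]
    - [-30, 0, 0, 0, 0, 0, 62]
    - [0, 0, 0, 0, 0, 0, 62]

```text
time_s: 22.18
ee_pos: [0.5618, -0.1053, 0.2305]
eef_rot: [2.234, 2.206, -0.002]
ft_force: [0.3, -1.4, -0.3]
finger_gap: 0.655
grasp_force: 0.0
```

```bash
python3 - <<'E'
from h import *
jars("side");jars("top")
s=vision.capture("side")
for c in blobs(s,"green",60)[1]: print(cen(c),world("side",cen(c),.146))
go([.6215,-.153,.021])
E
```

```text
side green [ 0.6188 -0.1573] 252.0
side blue [ 0.4727 -0.2635] 356.0
side blue [ 0.6485 -0.2422] 274.5
top blue [ 0.4751 -0.2588] 287.0
[320.19584172 251.81556003] [[ 0.55488697 -0.23676855]]
[354.95193798 225.574677  ] [[ 0.67389877 -0.20805026]]
[260.77111111 191.65555556] [[0.55700327 0.02073761]]
t 22.33 tcp [562.6 -98.5 230.1] psi 89.66 zaxis [-1.e-04  2.e-04 -1.e+00] q [-0.22  0.32  0.42  1.74 -0.14  1.12  0.24] F [ 0.8 -0.  -0.1] gap 62.0 grip 0.0
shift tool [-54.2  59.2 209.1]
```

>>> move_arm:
  commands:
    - [-27, 29.6, 0, 0, 0, 0, 62]
    - [-27, 29.6, 0, 0, 0, 0, 62]
    - [0, 0, 38, 0, 0, 0, 62]
    - [0, 0, 38, 0, 0, 0, 62]
    - [0, 0, 38, 0, 0, 0, 62]
    - [0, 0, 38, 0, 0, 0, 62]
    - [0, 0, 30, 0, 0, 0, 62]
    - [0, 0, 25, 0, 0, 0, 62]
    - [0, 0, 0, 0, 0, 0, 0]
    - [0, 0, 0, 0, 0, 0, 0]
    - [0, 0, 0, 0, 0, 0, 0]
    - [0, 0, 0, 0, 0, 0, 0]
    - [0, 0, 0, 0, 0, 0, 0]
  newtons: 20

```text
time_s: 23.42
ee_pos: [0.6225, -0.153, 0.0249]
eef_rot: [2.226, 2.214, 0.002]
ft_force: [-0.4, -1.2, -0.7]
finger_gap: 0.484
grasp_force: 20.0
```

```bash
python3 -c "
from h import *
go([.564,.1593,.225])"
```

```text
t 23.42 tcp [ 622.5 -153.    24.9] psi 89.69 zaxis [ 2.4e-03 -3.0e-04 -1.0e+00] q [-0.06  0.68  0.35  1.71 -0.3   0.81  0.42] F [-0.4 -1.2 -0.7] gap 45.5 grip 20.0
shift tool [ 312.   -60.1 -200.1]
```

>>> move_arm:
  commands:
    - [0, 0, -15, 0, 0, 0, 0]
    - [0, 0, -30, 0, 0, 0, 0]
    - [0, 0, -40, 0, 0, 0, 0]
    - [0, 0, -40, 0, 0, 0, 0]
    - [0, 0, -40, 0, 0, 0, 0]
    - [0, 0, -35, 0, 0, 0, 0]
    - [34.7, -6.7, 0, 0, 0, 0, 0]
    - [34.7, -6.7, 0, 0, 0, 0, 0]
    - [34.7, -6.7, 0, 0, 0, 0, 0]
    - [34.7, -6.7, 0, 0, 0, 0, 0]
    - [34.7, -6.7, 0, 0, 0, 0, 0]
    - [34.7, -6.7, 0, 0, 0, 0, 0]
    - [34.7, -6.7, 0, 0, 0, 0, 0]
    - [34.7, -6.7, 0, 0, 0, 0, 0]
    - [34.4, -6.7, 0, 0, 0, 0, 0]
    - [0, 0, 30, 0, 0, 0, 0]
    - [0, 0, 20, 0, 0, 0, 0]
    - [0, 0, 0, 0, 0, 0, 0]
    - [0, 0, 0, 0, 0, 0, 0]

```text
time_s: 25.0
ee_pos: [0.5629, 0.1588, 0.1743]
eef_rot: [2.228, 2.214, -0.001]
ft_force: [-0.2, -0.7, -1.2]
finger_gap: 0.486
grasp_force: 20.0
```

```bash
python3 -c "
from h import *
go([.564,.1593,.1209])"
```

```text
t 25.00 tcp [562.9 158.8 174.3] psi 89.64 zaxis [-2.e-04 -4.e-04 -1.e+00] q [-0.58  0.39  0.32  1.76 -0.14  1.02 -0.21] F [-0.2 -0.7 -1.2] gap 45.7 grip 20.0
shift tool [ 0.5  1.1 53.4]
```

>>> move_arm:
  commands:
    - [0.5, 0.8, 15, 0, 0, 0, 0]
    - [0, 0, 15, 0, 0, 0, 0]
    - [0, 0, 8, 0, 0, 0, 0]
    - [0, 0, 4, 0, 0, 0, 0]
    - [0, 0, 4, 0, 0, 0, 0]
    - [0, 0, 3, 0, 0, 0, 0]
    - [0, 0, 3, 0, 0, 0, 0]
    - [0, 0, 1.5, 0, 0, 0, 0]
    - [0, 0, 0, 0, 0, 0, 0]

```text
time_s: 25.75
ee_pos: [0.564, 0.1597, 0.1202]
eef_rot: [2.228, 2.215, 0.001]
ft_force: [-2.1, -0.5, 4.0]
finger_gap: 0.485
grasp_force: 20.0
```

```bash
python3 -c "
from h import *
go([.564,.1593,.1209])"
```

```text
t 25.75 tcp [564.  159.7 120.2] psi 89.66 zaxis [ 4.e-04  2.e-04 -1.e+00] q [-0.57  0.46  0.31  1.8  -0.17  0.91 -0.19] F [-2.1 -0.5  4. ] gap 45.6 grip 20.0
shift tool [-0.4 -0.  -0.7]
```

Contact with the board; release, lift and go to the blue jars.

>>> move_arm:
  commands:
    - [0, 0, 0, 0, 0, 0, 62]
    - [0, 0, 0, 0, 0, 0, 62]
    - [0, 0, 0, 0, 0, 0, 62]
    - [0, 0, -15, 0, 0, 0, 62]
    - [0, 0, -30, 0, 0, 0, 62]
    - [0, 0, -35, 0, 0, 0, 62]
    - [0, 0, -30, 0, 0, 0, 62]
    - [-30, 0, 0, 0, 0, 0, 62]
    - [-35, 0, 0, 0, 0, 0, 62]
    - [-35, 0, 0, 0, 0, 0, 62]
    - [-35, 0, 0, 0, 0, 0, 62]
    - [-35, 0, 0, 0, 0, 0, 62]
    - [-35, 0, 0, 0, 0, 0, 62]
    - [-35, 0, 0, 0, 0, 0, 62]
    - [-35, 0, 0, 0, 0, 0, 62]
    - [-30, 0, 0, 0, 0, 0, 62]
    - [0, 0, 0, 0, 0, 0, 62]

```text
time_s: 27.17
ee_pos: [0.561, -0.1519, 0.23]
eef_rot: [2.234, 2.206, -0.002]
ft_force: [-0.2, -0.7, -0.3]
finger_gap: 0.661
grasp_force: 0.0
```

```bash
python3 - <<'E'
from h import *
s=jars("side");jars("top")
cv2.imwrite('pics/side8.png',cv2.resize(s[120:330,190:470,::-1],(800,600),interpolation=cv2.INTER_CUBIC))
go([.651,-.2385,.021])
E
```

```text
side blue [ 0.4729 -0.2635] 356.0
side blue [ 0.6488 -0.2424] 273.5
top blue [ 0.471  -0.2729] 85.0
t 27.27 tcp [ 561.8 -146.3  229.7] psi 89.54 zaxis [-0.e+00 -2.e-04 -1.e+00] q [-0.17  0.34  0.47  1.71 -0.17  1.13  0.34] F [-0.2  0.5 -0.9] gap 62.0 grip 0.0
shift tool [-91.5  89.9 208.7]
```

View pics/side8.png

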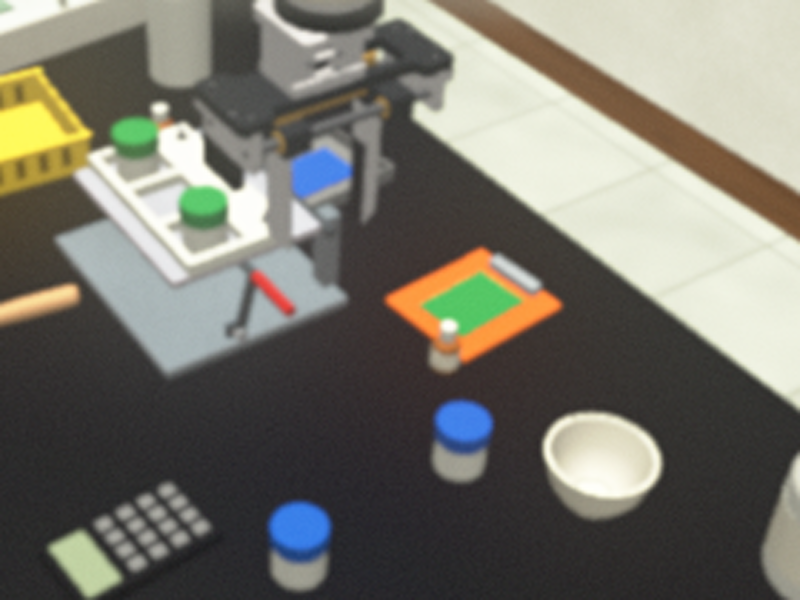

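>>> move_arm:
  commands:
    - [-30.7, 30, 0, 0, 0, 0, 62]
    - [-30.7, 30, 0, 0, 0, 0, 62]
    - [-30.6, 30, 0, 0, 0, 0, 62]
    - [0, 0, 38, 0, 0, 0, 62]
    - [0, 0, 38, 0, 0, 0, 62]
    - [0, 0, 38, 0, 0, 0, 62]
    - [0, 0, 38, 0, 0, 0, 62]
    - [0, 0, 30, 0, 0, 0, 62]
    - [0, 0, 25, 0, 0, 0, 62]
    - [0, 0, 0, 0, 0, 0, 0]
    - [0, 0, 0, 0, 0, 0, 0]
    - [0, 0, 0, 0, 0, 0, 0]
    - [0, 0, 0, 0, 0, 0, 0]
    - [0, 0, -15, 0, 0, 0, 0]
    - [0, 0, -30, 0, 0, 0, 0]
    - [0, 0, -40, 0, 0, 0, 0]
    - [0, 0, -40, 0, 0, 0, 0]
    - [0, 0, -40, 0, 0, 0, 0]
    - [0, 0, -35, 0, 0, 0, 0]
  newtons: 20

```text
time_s: 28.85
ee_pos: [0.6489, -0.2354, 0.2281]
eef_rot: [2.226, 2.212, 0.003]
ft_force: [0.7, 0.4, -0.4]
finger_gap: 0.495
grasp_force: 19.7
```

```bash
python3 -c "
from h import *
go([.525,.403,.225],90)"
```

```text
t 28.85 tcp [ 648.9 -235.4  228.1] psi 89.65 zaxis [ 0.0034 -0.001  -1.    ] q [-0.01  0.55  0.47  1.42 -0.26  1.22  0.48] F [ 0.7  0.4 -0.4] gap 46.5 grip 19.7
turn tool z -0.35
shift tool [ 638.4 -123.9    3.1]
```

>>> move_arm:
  commands:
    - [25, -5, 0, 0, 0, 0, 0]
    - [35, -6.8, 0, 0, 0, 0, 0]
    - [35, -6.8, 0, 0, 0, 0, 0]
    - [35, -6.8, 0, 0, 0, 0, 0]
    - [35, -6.8, 0, 0, 0, 0, 0]
    - [35, -6.8, 0, 0, 0, 0, 0]
    - [35, -6.8, 0, 0, 0, 0, 0]
    - [35, -6.8, 0, 0, 0, 0, 0]
    - [35, -6.8, 0, 0, 0, 0, 0]
    - [35, -6.8, 0, 0, 0, 0, 0]
    - [35, -6.8, 0, 0, 0, 0, 0]
    - [35, -6.8, 0, 0, 0, 0, 0]
    - [35, -6.8, 0, 0, 0, 0, 0]
    - [35, -6.8, 0, 0, 0, 0, 0]
    - [35, -6.8, 0, 0, 0, 0, 0]
    - [35, -6.8, 0, 0, 0, 0, 0]
    - [35, -6.8, 0, 0, 0, 0, 0]
    - [35, -6.8, 0, 0, 0, 0, 0]
    - [18.4, -3, 0, 0, 0, 0, 0]
    - [0, 0, 0, 0, 0, 0, 0]

```text
time_s: 30.52
ee_pos: [0.5269, 0.4089, 0.2242]
eef_rot: [-2.221, -2.22, -0.003]
ft_force: [-0.2, 0.4, -1.3]
finger_gap: 0.496
grasp_force: 19.7
```

```bash
python3 -c "
from h import *
go([.525,.403,.030],90)"
```

```text
t 30.52 tcp [526.9 408.9 224.2] psi 89.98 zaxis [ 4.0e-04  2.1e-03 -1.0e+00] q [-0.91  0.49  0.29  1.49 -0.15  1.18 -0.59] F [-0.2  0.4 -1.3] gap 46.6 grip 19.7
turn tool z -0.02
shift tool [ -5.9  -1.9 194.2]
```

>>> move_arm:
  commands:
    - [0, 0, 30, 0, 0, 0, 0]
    - [0, 0, 38, 0, 0, 0, 0]
    - [0, 0, 38, 0, 0, 0, 0]
    - [0, 0, 35, 0, 0, 0, 0]
    - [0, 0, 25, 0, 0, 0, 0]
    - [0, 0, 15, 0, 0, 0, 0]
    - [0, 0, 9, 0, 0, 0, 0]
    - [0, 0, 2, 0, 0, 0, 0]
    - [0, 0, 0, 0, 0, 0, 0]

```text
time_s: 31.27
ee_pos: [0.5297, 0.4042, 0.0319]
eef_rot: [2.228, 2.214, 0.002]
ft_force: [0.6, 0.3, -1.4]
finger_gap: 0.492
grasp_force: 19.7
```

```bash
python3 -c "
from h import *
go([.525,.403,.030],90)"
```

```text
t 31.27 tcp [529.7 404.2  31.9] psi 89.65 zaxis [ 1.1e-03  6.0e-04 -1.0e+00] q [-0.87  0.69  0.25  1.63 -0.21  0.84 -0.54] F [ 0.6  0.3 -1.4] gap 46.2 grip 19.7
turn tool z -0.35
shift tool [-1.2 -4.7  1.9]
```

>>> move_arm:
  commands:
    - [0, -3, 1.7, 0, 0, 0, 0]
    - [0, 0, 0, 0, 0, 0, 0]
    - [0, 0, 0, 0, 0, 0, 57]
    - [0, 0, 0, 0, 0, 0, 57]
    - [0, 0, 0, 0, 0, 0, 57]
    - [0, 0, -15, 0, 0, 0, 57]
    - [0, 0, -30, 0, 0, 0, 57]
    - [0, 0, -40, 0, 0, 0, 57]
    - [0, 0, -40, 0, 0, 0, 57]
    - [0, 0, -40, 0, 0, 0, 62]
    - [0, 0, -35, 0, 0, 0, 62]
    - [-14, 0, 0, 0, 0, 0, 62]

```text
time_s: 32.27
ee_pos: [0.5275, 0.3934, 0.2376]
eef_rot: [2.225, 2.218, 0.017]
ft_force: [0.8, 1.0, -0.3]
finger_gap: 0.656
grasp_force: 0.0
```

>>> move_arm:
  commands:
    - [-25, -2, 0, 0, 0, 0, 62]
    - [-35, -3, 0, 0, 0, 0, 62]
    - [-35, -3, 0, 0, 0, 0, 62]
    - [-35, -3, 0, 0, 0, 0, 62]
    - [-35, -3, 0, 0, 0, 0, 62]
    - [-35, -3, 0, 0, 0, 0, 62]
    - [-35, -3, 0, 0, 0, 0, 62]
    - [-35, -3, 0, 0, 0, 0, 62]
    - [-35, -3, 0, 0, 0, 0, 62]
    - [-35, -3, 0, 0, 0, 0, 62]
    - [-35, -3, 0, 0, 0, 0, 62]
    - [-35, -3, 0, 0, 0, 0, 62]
    - [-35, -3, 0, 0, 0, 0, 62]
    - [-35, -3, 0, 0, 0, 0, 62]
    - [-35, -3, 0, 0, 0, 0, 62]
    - [-35, -3, 0, 0, 0, 0, 62]
    - [-35, -3, 0, 0, 0, 0, 62]
    - [-35, -3, 0, 0, 0, 0, 62]
    - [-25, -2, 0, 0, 0, 0, 62]
    - [0, 0, 0, 0, 0, 0, 62]

```text
time_s: 33.93
ee_pos: [0.4656, -0.2598, 0.2302]
eef_rot: [2.233, 2.207, -0.001]
ft_force: [0.1, -1.5, -0.9]
finger_gap: 0.66
grasp_force: 0.0
```

```bash
python3 - <<'E'
from h import *
s=jars("side");jars("top")
go([.474,-.2605,.021])
E
```

```text
side blue [ 0.4727 -0.2633] 357.0
top blue [ 0.4768 -0.2563] 243.5
t 34.03 tcp [ 466.9 -255.5  229.7] psi 89.55 zaxis [ 6.e-04 -1.e-04 -1.e+00] q [-0.11  0.27  0.66  1.83 -0.18  1.1   0.61] F [-0.1  1.5  1. ] gap 61.8 grip 0.0
shift tool [ -5.    7.2 208.7]
```

>>> move_arm:
  commands:
    - [-5, 7.2, 0, 0, 0, 0, 62]
    - [0, 0, 38, 0, 0, 0, 62]
    - [0, 0, 38, 0, 0, 0, 62]
    - [0, 0, 38, 0, 0, 0, 62]
    - [0, 0, 38, 0, 0, 0, 62]
    - [0, 0, 30, 0, 0, 0, 62]
    - [0, 0, 25, 0, 0, 0, 62]
    - [0, 0, 0, 0, 0, 0, 0]
    - [0, 0, 0, 0, 0, 0, 0]
    - [0, 0, 0, 0, 0, 0, 0]
    - [0, 0, 0, 0, 0, 0, 0]
    - [0, 0, -15, 0, 0, 0, 0]
    - [0, 0, -30, 0, 0, 0, 0]
    - [0, 0, -40, 0, 0, 0, 0]
    - [0, 0, -40, 0, 0, 0, 0]
    - [0, 0, -40, 0, 0, 0, 0]
    - [0, 0, -40, 0, 0, 0, 0]
    - [0, 0, 0, 0, 0, 0, 0]

```text
time_s: 35.53
ee_pos: [0.4768, -0.2614, 0.2355]
eef_rot: [2.222, 2.208, 0.009]
ft_force: [1.3, -0.5, -1.2]
finger_gap: 0.489
grasp_force: 20.0
```

```bash
python3 -c "
from h import *
go([.438,.406,.225])"
```

```text
t 35.53 tcp [ 476.8 -261.4  235.5] psi 89.64 zaxis [ 0.0109 -0.0028 -0.9999] q [-0.12  0.28  0.68  1.81 -0.2   1.11  0.62] F [ 1.3 -0.5 -1.2] gap 46.0 grip 20.0
shift tool [667.1 -43.   10.5]
```

>>> move_arm:
  commands:
    - [27, -1.5, 0, 0, 0, 0, 0]
    - [35, -2.3, 0, 0, 0, 0, 0]
    - [35, -2.3, 0, 0, 0, 0, 0]
    - [35, -2.3, 0, 0, 0, 0, 0]
    - [35, -2.3, 0, 0, 0, 0, 0]
    - [35, -2.3, 0, 0, 0, 0, 0]
    - [35, -2.3, 0, 0, 0, 0, 0]
    - [35, -2.3, 0, 0, 0, 0, 0]
    - [35, -2.3, 0, 0, 0, 0, 0]
    - [35, -2.3, 0, 0, 0, 0, 0]
    - [35, -2.3, 0, 0, 0, 0, 0]
    - [35, -2.3, 0, 0, 0, 0, 0]
    - [35, -2.3, 0, 0, 0, 0, 0]
    - [35, -2.3, 0, 0, 0, 0, 0]
    - [35, -2.3, 0, 0, 0, 0, 0]
    - [35, -2.3, 0, 0, 0, 0, 0]
    - [35, -2.3, 0, 0, 0, 0, 0]
    - [35, -2.3, 0, 0, 0, 0, 0]
    - [35, -2.3, 0, 0, 0, 0, 0]
    - [10, 0, 0, 0, 0, 0, 0]

```text
time_s: 37.2
ee_pos: [0.4335, 0.4128, 0.2281]
eef_rot: [-2.222, -2.22, -0.003]
ft_force: [-0.7, 0.4, 0.3]
finger_gap: 0.486
grasp_force: 20.0
```

>>> move_arm:
  commands:
    - [0, 0, 0, 0, 0, 0, 0]
    - [0, 0, 0, 0, 0, 0, 0]

```text
time_s: 37.37
ee_pos: [0.4354, 0.4075, 0.2278]
eef_rot: [2.227, 2.215, 0.002]
ft_force: [0.0, -0.2, -0.1]
finger_gap: 0.488
grasp_force: 20.0
```

```bash
python3 -c "
from h import *
go([.438,.406,.030])
t=vision.capture('top')
for c in blobs(t,'blue',60)[1]: print(world('top',cen(c),.055))
for c in blobs(t,'yellow',600)[1]: print(cv2.minAreaRect((1000*world('top',c.reshape(-1,2),.045)).astype(np.float32)))
"
```

```text
t 37.37 tcp [435.4 407.5 227.8] psi 89.70 zaxis [ 1.1e-03  3.0e-04 -1.0e+00] q [-0.99  0.35  0.24  1.67 -0.09  1.13 -0.73] F [ 0.  -0.2 -0.1] gap 45.8 grip 20.0
shift tool [ -1.5   2.6 197.8]
[[0.44069855 0.46914698]]
[[0.52675249 0.39820463]]
[[0.76586575 0.1697068 ]]
((485.5649719238281, 402.4118957519531), (166.99295043945312, 221.98910522460938), 85.83692932128906)
```

>>> move_arm:
  commands:
    - [-1.5, 3.2, 30, 0, 0, 0, 0]
    - [0, 0, 38, 0, 0, 0, 0]
    - [0, 0, 38, 0, 0, 0, 0]
    - [0, 0, 38, 0, 0, 0, 0]
    - [0, 0, 25, 0, 0, 0, 0]
    - [0, 0, 15, 0, 0, 0, 0]
    - [0, 0, 10, 0, 0, 0, 0]
    - [0, 0, 3, 0, 0, 0, 0]
    - [0, 0, 1, 0, 0, 0, 0]
    - [0, 0, 0, 0, 0, 0, 0]
    - [0, 0, 0, 0, 0, 0, 57]
    - [0, 0, 0, 0, 0, 0, 57]
    - [0, 0, 0, 0, 0, 0, 57]
    - [0, 0, -15, 0, 0, 0, 57]
    - [0, 0, -30, 0, 0, 0, 57]
    - [0, 0, -40, 0, 0, 0, 57]
    - [0, 0, -40, 0, 0, 0, 57]
    - [0, 0, -40, 0, 0, 0, 57]
    - [0, 0, -30, 0, 0, 0, 57]

```text
time_s: 39.0
ee_pos: [0.4389, 0.4063, 0.228]
eef_rot: [-2.228, -2.215, -0.005]
ft_force: [-0.4, -0.5, -0.3]
finger_gap: 0.606
grasp_force: 0.0
```

>>> move_arm:
  commands:
    - [20, -20, 0, 0, 0, 0, 57]
    - [30, -30, 0, 0, 0, 0, 57]
    - [30, -30, 0, 0, 0, 0, 57]
    - [30, -30, 0, 0, 0, 0, 57]
    - [30, -20, 0, 0, 0, 0, 57]
    - [30, 0, 0, 0, 0, 0, 57]
    - [0, 0, 0, 0, 0, 0, 57]

```text
time_s: 39.58
ee_pos: [0.3077, 0.58, 0.2237]
eef_rot: [-2.22, -2.22, -0.0]
ft_force: [0.6, -0.2, 0.3]
finger_gap: 0.608
grasp_force: 0.0
```

```bash
python3 - <<'E'
from h import *
st()
a=vision.capture("top");b=vision.capture("side")
cv2.imwrite('pics/top9.png',cv2.resize(a[80:290,70:350,::-1],(800,600),interpolation=cv2.INTER_CUBIC))
cv2.imwrite('pics/side9.png',cv2.resize(b[:,:,::-1],(800,600),interpolation=cv2.INTER_CUBIC))
E
```

```text
t 39.58 tcp [307.7 580.  223.7] psi 90.01 zaxis [-0.001   0.0013 -1.    ] q [-1.25  0.46  0.16  1.51 -0.08  1.17 -1.07] F [ 0.6 -0.2  0.3] gap 57.2 grip 0.0
```

View pics/top9.png

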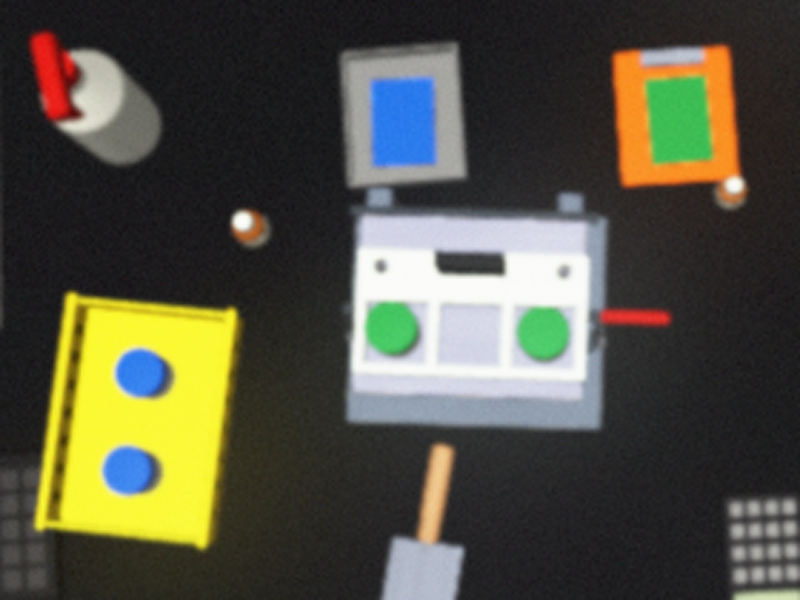

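View pics/side9.png

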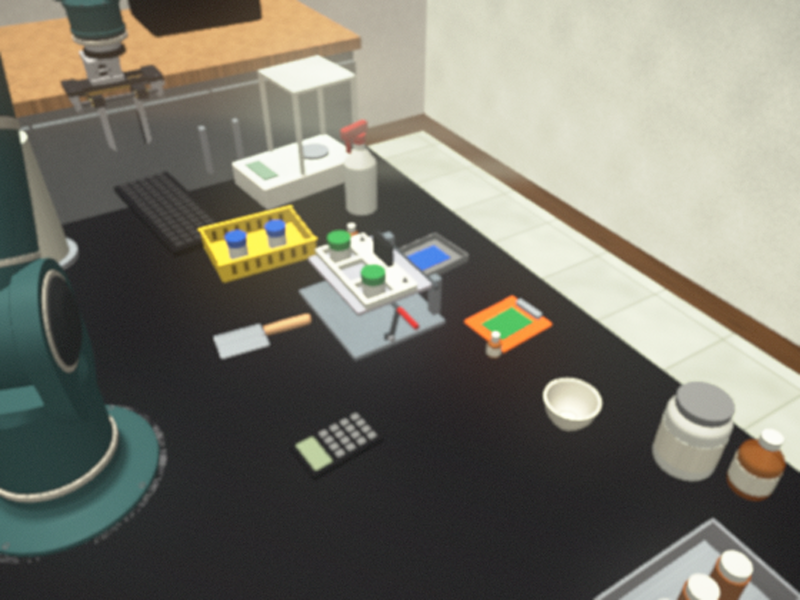

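Both green jars stand in the outer cells at (390,328) and (543,333). Both blue jars are upright in the basket at (140,373) and (131,470). The frame sits flat over both pins, the board is level, and the other items look undisturbed. Handing in.

```bash
python3 -c "
from station import manip
print(manip.finish_job())"
```

```text
the job is handed in; nothing more can be done
None
```

The job is handed in: the leg is locked past centre with the shelf level, the frame is on both pins, both green jars are in its outer cells, both blue jars are in the basket, and nothing else was disturbed in the final pictures.

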